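# Set the length gauge and hold the row of blanks

### The arm

A 6-joint arm with a two-finger parallel gripper is mounted at the origin on the work surface. World frame = base frame: x ahead of the robot, y to its left, z up, the work surface at z = 0. Lengths are in mm, angles in rad, forces in N, time in s.
With the tool pointing down it reaches from about 300 to 775 mm from the base axis. Payload 14.6 kg.
Tool frame: the origin (TCP) lies midway between the tips of the shut fingers; the grasp point (between the pads) lies 19 mm behind it; z points along the fingers, y is the line along which they close (so a half turn about z gives the same grasp; the last joint's range is limited). The gripper opens to 94 mm and grips with 3 to 60 N. Pads are 16 mm wide; open, the fingers measure 119 mm over their backs; the gripper's body (75 mm by 177 mm) begins 78 mm behind the grasp point.
Start: joints at [1.203, 0.3, 1.521, -0, 1.321, -0.067], TCP at [162.954, 525.295, 182.946] pointing down, gripper open.
Joint ranges: [-3.03, 3.03], [-0.79, 2.21], [0.23, 2.52], [-1.04, 4.18], [0, 3.07], [-2.55, 2.55]. Speed limits (rad/s): [2.22, 2.22, 2.57, 3.14, 3.14, 3.14].

### API

Orientations are given as [roll, pitch, yaw] about the fixed x, y, z axes, in that order (R = Rz(yaw) Ry(pitch) Rx(roll)).
In Python, from cell import * gives the robot as it stands. The module is installed in compiled form; this text tells all that it offers.
- The arm moves only by the tool servo_tool, never from a script. Its argument "motion" is a list of rows, each an object of numbers: "wx", "wy", "wz": the turn, a rotation vector about the tool's x, y, z in units of 2 rad (1.0 is 2 rad); "dx", "dy", "dz": the shift along the tool's x, y, z in units of 10 cm (1.0 is 10 cm); "fingers": the closure, from -1 (fully open) to 1 (shut). In form: [{"wx": .., "wy": .., "wz": .., "dx": .., "dy": .., "dz": .., "fingers": ..}, ...]. A call has 1 to 10 rows; each row is the pose to reach, as a shift and turn from the pose commanded when the call began, along the tool's axes at that moment; what a row does not reach only later rows make up. A row lasts 1/10 s, in which the tool goes at most 50 mm and 8.59 degrees, less where a joint would pass 70% of its speed; a pose out of reach is approached as far as the arm can. A call with a number of a shift or a turn outside -1 to 1 is refused whole. A call with a gripper value outside its range is refused whole. The fingers move at their own pace and stop on an object; "newtons" is the grip in N (left out, the last holds). Time passes only in rows, so rows that repeat a pose let the fingers close. It gives the time, the measured TCP pose, the force, the opening and the grip force at its end, in the units of the state.
- read_state(): the state, without advancing time (a new reading comes with each control period).
- camera(name): name is "scene" or "top" or "wrist"; returns a dict with "image" (420x560x3 uint8, red, green, blue), "fx", "fy", "cx", "cy" (pixels), "R" (3x3) and "t" (3): a world point X has camera coordinates R X + t. Camera axes: x right, y down, z forward; pixel columns grow to the right and rows downward; lengths in mm; the calibration is good to about 2 mm. The wrist camera is an equidistant fisheye: a pixel r from the principal point sees the ray r / f radians off the axis. A picture is of the moment at which its call begins. There is no depth.
- sign_off(): hands the job in; it is judged then, once.
Trained networks look in a picture, given as the dict that the camera call returned (one of the last four; its "shot" number tells which), for a name from the list of things; names that differ only in an ending like _2 or _b are one class to them, and where a whole thing is asked for, a point or a joint stands for the part that bears it (a point fixed in the world has none). Each returns a list of dicts, best first, with "conf" (0 to 1); they miss things now and then, are a little off and sometimes report something else, mostly with a low value. They report only what shows in the picture. A call takes as long as a camera call. They do not tell look-alikes from the thing itself.
- spot_in(query, picture): "location" ([column, row] in pixels, amid what is visible of it).
- trace(query, picture): "pixels" (420x560 bool, what is visible of it) and "location" ([column, row] in pixels, amid what is visible of it).
The state is a dict: "clock": time; "joints": joint angles; "qd": joint speeds; "effort": joint torques, N m; "eef_pos": TCP position; "eef_rot": TCP orientation; "wrist_force": force on the tool from outside, world axes, zero at the start; "moment": the same for the moment, N m; "finger_gap": finger opening in mm; "finger_force": force on a finger pad.
Only numpy, scipy, OpenCV 4.12 (cv2) and the standard library are available. Lean on these libraries where they do the work, as an engineer would, in place of code of your own. Each camera call takes 0.05 s, during which the arm holds its last target. There are 200 camera calls.

### The job

Get the three wooden handle blanks into a straight row with the bench's spring-loaded length gauge: press its lock button fully down, then draw the telescoping arm out by its upright wooden grip until its pointer stands at the scale mark where the brass clip is set, so that the cross-bar squares up all three blanks against its face. Do not overshoot the mark (the blanks would be left ahead of the bar), leave everything else on the bench alone, and finish while still holding the grip with the pointer at the mark, because the spring pulls the arm back when it is let go.

Things in the scene. Friction and masses are not known exactly. Their poses are not given: they have to be found in the camera images.
- gauge: length gauge bolted to the bench: grey sleeve on a dark foot plate. Origin on the bench under the middle of the sleeve's mouth; +x is the way the arm extends, +z up. Sleeve x -154 to 0 mm, 50 mm wide, top 44 mm high; foot plate 90 mm wide. A flat aluminium rule (x -35 to 210, y 26 to 52 mm, top 40 mm high) runs along its +y side, with ticks every 10 mm (every fifth longer), zero at x = 45 mm
- gauge_arm (a joint): extension of the telescoping arm, m: 0 = fully in (start), grows along gauge +x, end stop 0.14. A return spring of about 4 N (in) to 6 N (out) pulls it in. With the lock button up the arm is blocked after 1 mm. It carries the wooden grip, the pointer and, on its front, the cross-bar that pushes the blanks
- lock (a joint): travel of the lock button, m: 0 = up (locked, as at the start), 0.008 = fully down; it takes about 3 N and stays down when let go; the arm is free beyond about 0.005
- lock_top (a point): centre of the top face of the round black lock button, 26 mm in diameter, on top of the sleeve 60 mm behind its mouth in a steel collar 40 mm wide; 58 mm above the bench when up, 50 mm when down (collar top 48 mm). Pressed straight down
- grip (a point): dark wooden upright grip post fixed on the arm: 22 mm along gauge x, 26 mm along gauge y, 70 mm tall. The point lies at the centre of its underside, 30 mm above the bench, so it spans z 30 to 100 mm; at extension 0 it stands at gauge x = 45 mm, y = 0. Apart from the lock button behind it, all around it is lower than 53 mm
- pointer (a point): tip of the arm's thin pointer, 48 mm to gauge +y of the grip's centre line and level with the grip's middle along gauge x, just above the rule, 44 mm above the bench
- clip: small brass clip fixed on the rule's outer edge, 16 mm along gauge x, 22 mm wide, 18 mm tall, a thin dark line across its middle. Origin: middle of its lower edge at the rule (gauge y = 52, z = 34 mm). Its middle along gauge x is the scale mark to reach, 80 to 120 mm ahead of where the pointer starts
- bar_face (a point): centre of the front face of the arm's aluminium cross-bar, 18 mm above the bench, 25 mm ahead of the grip's middle; its x axis is gauge +x. The cross-bar is 240 mm long (along gauge y, centred), 12 mm thick, z 3 to 33 mm
- blank0: plain light wooden handle blank, a loose rectangular block 70 x 40 x 25 mm (its own x, y, z), about 60 g; origin at the centre of its underside, +x along its length. The one on the gauge's -y side of the row in front of the cross-bar
- blank1: plain light wooden handle blank, a loose rectangular block 70 x 40 x 25 mm (its own x, y, z), about 60 g; origin at the centre of its underside, +x along its length. The middle one
- blank2: plain light wooden handle blank, a loose rectangular block 70 x 40 x 25 mm (its own x, y, z), about 60 g; origin at the centre of its underside, +x along its length. The one on the gauge's +y side
- compound_bar: bystander: paper-wrapped bar of polishing compound, 115 x 45 x 32 mm, beside the sleeve
- felt_bob: bystander: grey felt polishing bob, 52 mm in diameter, 42 mm tall, beside the sleeve
- sanding_block: bystander: cork sanding block 90 x 55 x 30 mm, beyond the blanks
- polish_jar: bystander: jar 60 mm in diameter, 55 mm tall, beyond the blanks
- screwdriver: bystander: screwdriver lying at the near right
- steel_ring: bystander: steel ring 64 mm in diameter, 16 mm tall, at the back
- wood_offcut: bystander: wooden offcut 50 x 110 x 28 mm, at the right
Mind the look-alikes: they are no part of the job. What is shaped like the blank0 but orange, pink or turquoise is not meant.

How it is judged (in metres and radians):
On the way:
1. the lock button is pressed down while the arm is still in (value of joint lock above 0.006 m and value of joint gauge_arm below 0.004 m), for 0.1 s.
At the end, for the whole second after the job is handed in: The fingers hold the grip (more than 2 N on it), the lock button is down, the arm is still and its pointer is within 5 mm of the clip's middle; all three blanks lie flat in front of the cross-bar, their near ends within 5 mm of its face, square to it within 0.08 rad and at rest (x of pointer in the frame of clip between -0.005 and 0.005 m and value of joint lock above 0.006 m and contact force between the fingers and grip_post above 2 N and velocity of joint gauge_arm between -0.01 and 0.01 m/s and x of blank0 in the frame of bar_face between 0.03 and 0.04 m and y of blank0 in the frame of bar_face between -0.12 and 0.12 m and angle between the x axis of each of blank0, blank1, blank2 and the x axis of gauge, either way round below 0.08 rad and angle between each of blank0, blank1, blank2's own z axis and vertical below 0.1 rad and linear speed of each of blank0, blank1, blank2 below 0.02 m/s and x of blank1 in the frame of bar_face between 0.03 and 0.04 m and y of blank1 in the frame of bar_face between -0.12 and 0.12 m and x of blank2 in the frame of bar_face between 0.03 and 0.04 m and y of blank2 in the frame of bar_face between -0.12 and 0.12 m); the arm keeps its last pose, push and grip.
It fails at once if a bystander is moved by more than 20 mm (distance of any of compound_bar, felt_bob, sanding_block, polish_jar, screwdriver, steel_ring, wood_offcut from where it was at the start of the episode above 0.02 m).
It also fails if it takes over 38 s, if anything falls off the work surface, if the arm or the gripper's body presses on something with over 40 N, if the wrist force passes 120 N, or if a joint passes its speed limit or range.

## Working session

There is one attempt and no reset: what is moved stays moved. The work goes in short steps, Python scripts to look and compute and a tool call to move; the robot and the scene stay as the last step left them, time stands still between calls to the robot, and variables do not carry over. Pictures are saved under pics/ and viewed, at most 10 in all, crops included, and the job is handed in when it is done.

Besides the shell and the picture viewer there is one more tool, called after ">>>" by a JSON object that holds its "op" and its "data", one argument or row to a line. servo_tool: Moves the arm, as the interface text tells. Its arguments: {"type":"object","properties":{"motion":{"type":"array","items":{"type":"object","properties":{"wx":{"type":"number"},"wy":{"type":"number"},"wz":{"type":"number"},"dx":{"type":"number"},"dy":{"type":"number"},"dz":{"type":"number"},"fingers":{"type":"number"}}}},"newtons":{"type":"number"}},"required":["motion"]}

```bash
mkdir -p pics; python3 - <<'E'
from cell import *
import cv2,numpy as np
s=read_state(); print({k:np.round(s[k],3).tolist() for k in s})
for n in("top","scene"):
    p=camera(n); cv2.imwrite(f"pics/{n}0.png",p["image"][:,:,::-1])
    print(n,p["fx"],p["fy"],p["cx"],p["cy"],np.round(p["R"],4).tolist(),np.round(p["t"],1).tolist())
    for q in("gauge","lock_top","grip","pointer","clip","bar_face","blank0","blank1","blank2"):
        print(q,[(np.round(d["location"]).tolist(),round(d["conf"],2)) for d in spot_in(q,p)[:5]])
E
```

```text
{'clock': 0.0, 'joints': [1.203, 0.3, 1.522, -0.0, 1.321, -0.067], 'qd': [-0.002, -0.002, -0.0, 0.0, 0.0, 0.001], 'effort': [-0.0, -53.181, -35.273, 0.071, 0.024, -0.0], 'eef_pos': [162.889, 525.015, 182.391], 'eef_rot': [-3.14, -0.0, 2.841], 'wrist_force': [0.844, -0.041, -0.397], 'moment': [0.018, -0.072, 0.003], 'finger_force': 0.0, 'finger_gap': 93.865}
top 466.00717369005537 466.00717369005537 281.98405479172084 209.83852848627888 [[0.0015, -0.9999, -0.01], [-0.9883, 0.0001, -0.1523], [0.1523, 0.0101, -0.9883]] [6.0, 553.7, 1011.9]
gauge [([167.0, 211.0], 0.9)]
lock_top [([147.0, 218.0], 0.64)]
grip [([195.0, 222.0], 0.85)]
pointer [([198.0, 221.0], 0.72)]
clip [([227.0, 194.0], 0.4)]
bar_face [([198.0, 222.0], 0.59)]
blank0 [([241.0, 195.0], 0.94), ([203.0, 306.0], 0.8), ([261.0, 299.0], 0.78), ([238.0, 227.0], 0.75), ([140.0, 316.0], 0.62)]
blank1 [([241.0, 195.0], 0.94), ([203.0, 306.0], 0.8), ([261.0, 299.0], 0.78), ([238.0, 227.0], 0.75), ([140.0, 316.0], 0.62)]
blank2 [([241.0, 195.0], 0.94), ([203.0, 306.0], 0.8), ([261.0, 299.0], 0.78), ([238.0, 227.0], 0.75), ([140.0, 316.0], 0.62)]
scene 424.6673266103173 424.6673266103173 283.4186414052092 208.61058597392804 [[-0.8524, 0.5228, 0.0025], [0.4221, 0.6909, -0.5869], [-0.3086, -0.4992, -0.8097]] [465.9, -186.4, 1235.4]
gauge [([360.0, 315.0], 0.7)]
lock_top [([366.0, 322.0], 0.65)]
grip [([340.0, 279.0], 0.84), ([261.0, 203.0], 0.16)]
pointer [([339.0, 283.0], 0.76)]
clip [([195.0, 157.0], 0.74), ([294.0, 260.0], 0.52)]
bar_face [([340.0, 279.0], 0.86)]
blank0 [([289.0, 269.0], 0.96), ([343.0, 240.0], 0.82), ([319.0, 249.0], 0.7), ([440.0, 278.0], 0.59), ([397.0, 239.0], 0.56)]
blank1 [([289.0, 269.0], 0.96), ([343.0, 240.0], 0.82), ([319.0, 249.0], 0.7), ([440.0, 278.0], 0.59), ([397.0, 239.0], 0.56)]
blank2 [([289.0, 269.0], 0.96), ([343.0, 240.0], 0.82), ([319.0, 249.0], 0.7), ([440.0, 278.0], 0.59), ([397.0, 239.0], 0.56)]
```

```bash
python3 - <<'E'
import cv2
a=cv2.imread("pics/top0.png")[120:350,80:380]; cv2.imwrite("pics/topc.png",cv2.resize(a,(780,598),interpolation=cv2.INTER_CUBIC))
E
```

```text
(no output)
```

View pics/topc.png

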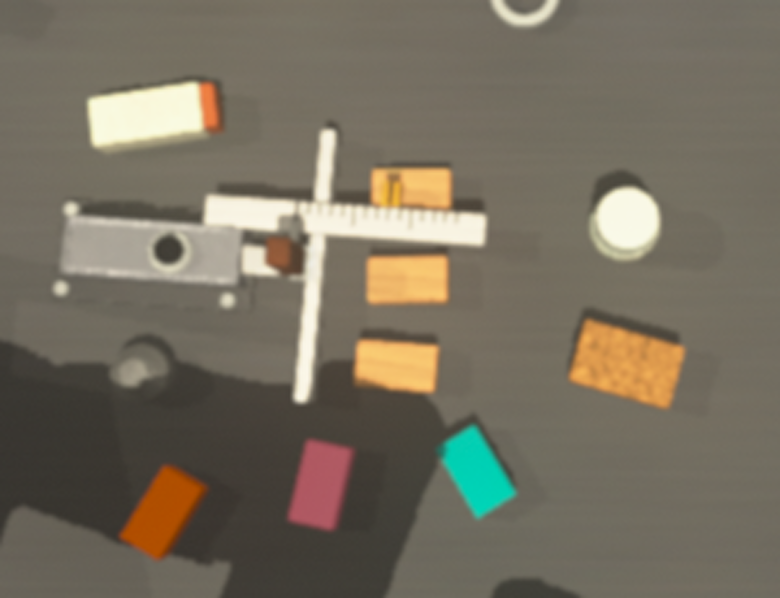

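View pics/scene0.png

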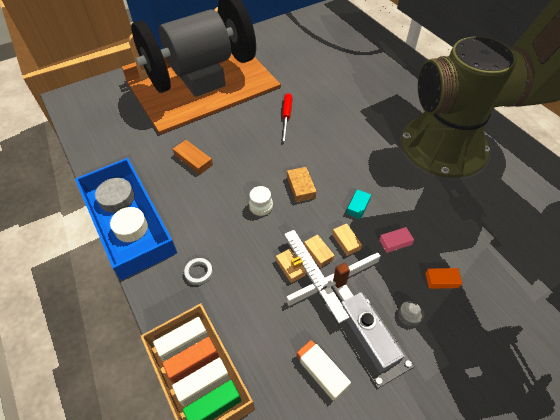

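Top crop: the gauge extends to the image right. Lock button is at crop (170,250), grip at (283,253) and clip at (394,190). The three light blanks in front of the bar are at (411,187), (407,279) and (397,365). Their look-alikes are orange (163,512), pink (321,485) and turquoise (478,470), plus cork block (627,362), none of which I choose. In the scene view the lock is at (368,320), the grip at (341,273) and the clip at (296,262).

```bash
cat > h.py <<'E'
import numpy as np,cv2
from scipy.optimize import least_squares
def proj(p,X):
    c=np.asarray(X,float)@np.array(p["R"]).T+p["t"]
    return np.c_[p["fx"]*c[:,0]/c[:,2]+p["cx"],p["fy"]*c[:,1]/c[:,2]+p["cy"]]
def G(g,P):
    P=np.asarray(P,float);c,s=np.cos(g[2]),np.sin(g[2])
    return np.c_[g[0]+c*P[:,0]-s*P[:,1],g[1]+s*P[:,0]+c*P[:,1],P[:,2]]
E
python3 - <<'E'
from cell import *
from h import *
t=camera("top");s=camera("scene")
tp=[((-60,0,58),(170,250)),((-35,52,40),(206,196)),((210,52,40),(486,213)),((210,26,40),(484,244)),((64,120,33),(328,130)),((64,-120,33),(303,402))]
P=[a for a,_ in tp];Z=np.array([b for _,b in tp])/2.6+[80,120]
Ps=[(-60,0,58)];Zs=np.array([[368,319.5]])
f=lambda g:np.r_[(proj(t,G(g,P))-Z).ravel(),(proj(s,G(g,Ps))-Zs).ravel()]
r=least_squares(f,[400,220,-1.57],loss="soft_l1");g=r.x;print(g,r.fun.round(1))
# clip from top: z 52 top
zc=np.array([394,178])/2.6+[80,120]
r2=least_squares(lambda q:proj(t,G(g,[(q[0],q[1],52)]))[0]-zc,[145,60]);print("clip x,y (top back)",r2.x)
print("grip top / lock world",G(g,[(45,0,100),(-60,0,58)]))
print(proj(t,G(g,[(45,0,100)])),proj(s,G(g,[(45,0,100),(145,52,52)])))
for n,p,(u,v,w,h) in(("t",t,(130,170,140,105)),("s",s,(240,215,160,120))):
    cv2.imwrite(f"pics/z{n}.png",cv2.resize(p["image"][v:v+h,u:u+w,::-1],None,fx=5,fy=5,interpolation=cv2.INTER_CUBIC))
E
```

```text
[533.21485593 253.99479788  54.91283438] [-1.3 -0.   0.6  0.1 -0.2  0.4 -0.2 -0.3  0.  -0.1 -0.1 -0.4 -0.1 -1.4]
clip x,y (top back) [128.94037038  76.43837248]
grip top / lock world [[530.29025121 209.08993526 100.        ]
 [537.11432889 313.86794805  58.        ]]
[[186.84655308 216.56580017]] [[342.53571356 267.66446639]
 [296.93432178 252.41425395]]
```

View pics/zt.png

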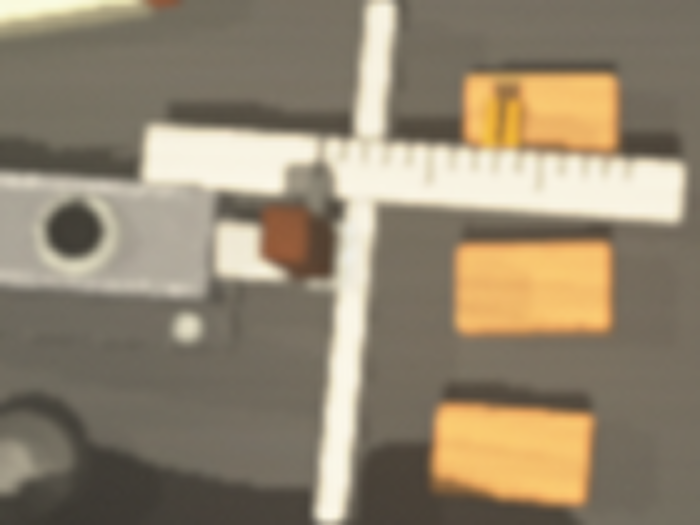

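View pics/zs.png

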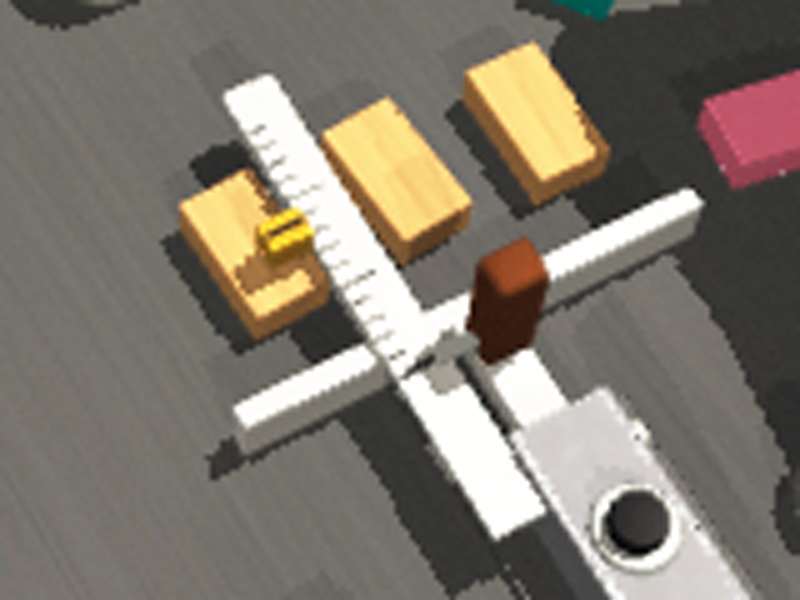

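```bash
python3 - <<'E'
from cell import *
from h import *
t=camera("top");s=camera("scene")
A=[((-60,0,58),(74,229)),((-35,52,40),(147,125)),((210,52,40),(685,163)),((210,26,40),(683,220)),((-35,26,40),(143,182))]
B=[((-60,0,58),(636,522)),((-35,52,40),(497,538)),((210,52,40),(224,97)),((210,26,40),(273,76)),((-35,26,40),(545,512)),((70,120,33),(240,405)),((70,-120,33),(690,190)),((45,0,100),(513,262))]
PA=[a for a,_ in A];ZA=np.array([b for _,b in A])/5+[130,170]
PB=[a for a,_ in B];ZB=np.array([b for _,b in B])/5+[240,215]
def f(q):
    g=q[:3]
    return np.r_[(proj(t,G(g,PA))+q[3:5]-ZA).ravel(),(proj(s,G(g,PB))+q[5:7]-ZB).ravel(),
     (proj(t,G(g,[(q[7],63,52)]))[0]+q[3:5]-(np.array([505,108])/5+[130,170])),
     (proj(s,G(g,[(q[8],63,52)]))[0]+q[5:7]-(np.array([285,231])/5+[240,215])),q[3:7]/1]
r=least_squares(f,[533,254,-1.636,0,0,0,0,145,145],loss="soft_l1");g=r.x
print(g.round(3),r.fun.round(1))
g=g[:3];print("grip top, lock, grip end",G(g,[(45,0,100),(-60,0,58)]).round(1))
E
```

```text
[ 5.33711e+02  2.54360e+02 -1.64400e+00  2.59000e-01 -2.05000e-01
  4.41000e-01  4.63000e-01  1.28028e+02  1.26595e+02] [-0.6 -0.3  0.7 -0.1 -0.   0.  -0.5 -0.1  0.2 -0.3  0.8 -0.5 -0.5  0.3
 -0.3 -0.3 -0.5 -0.3  0.5  0.  -1.7  0.4 -0.  -0.7  0.4  0.9 -0.1  2.7
  0.2 -0.1  0.3 -0.2  0.4  0.5]
grip top, lock, grip end [[530.4 209.5 100. ]
 [538.1 314.2  58. ]]
```

>>> {"op": "servo_tool", "data": {
  "motion": [
    {"dx": -0.3, "dy": -0.07, "fingers": 1},
    {"dx": -0.65, "dy": -0.14, "fingers": 1},
    {"dx": -1, "dy": -0.21, "fingers": 1}
  ]
}}

```text
schema error: expected keys wx, wy, wz, dx, dy, dz, fingers
```

>>> {"op": "servo_tool", "data": {
  "motion": [
    {"dx": -0.35, "dy": -0.07, "fingers": 1},
    {"dx": -0.7, "dy": -0.14, "fingers": 1},
    {"dx": -1, "dy": -0.21, "fingers": 1}
  ]
}}

```text
schema error: expected keys wx, wy, wz, dx, dy, dz, fingers
```

>>> {"op": "servo_tool", "data": {
  "motion": [
    {"dx": -0.35, "dy": -0.07, "fingers": 1},
    {"dx": -0.7, "dy": -0.14, "fingers": 1},
    {"dx": -1, "dy": -0.22, "fingers": 1}
  ]
}}

```text
schema error: expected keys wx, wy, wz, dx, dy, dz, fingers
```

>>> {"op": "servo_tool", "data": {
  "motion": [
    {"dx": -0.35, "dy": -0.07, "fingers": 1, "wz": -0.03},
    {"dx": -0.7, "dy": -0.14, "fingers": 1, "wz": -0.07},
    {"dx": -1, "dy": -0.22, "fingers": 1, "wz": -0.114},
    {"dx": -1, "dy": -0.22, "fingers": 1, "wz": -0.114},
    {"dx": -1, "dy": -0.22, "fingers": 1, "wz": -0.114}
  ]
}}

```text
schema error: expected keys wx, wy, wz, dx, dy, dz, fingers
```

All keys are required in every row.

>>> {"op": "servo_tool", "data": {
  "motion": [
    {"wx": 0, "wy": 0, "wz": 0, "dx": -0.3, "dy": -0.07, "dz": 0, "fingers": 1},
    {"wx": 0, "wy": 0, "wz": 0, "dx": -0.65, "dy": -0.14, "dz": 0, "fingers": 1},
    {"wx": 0, "wy": 0, "wz": 0, "dx": -1, "dy": -0.21, "dz": 0, "fingers": 1}
  ]
}}

```text
clock: 1.5
eef_pos: [253.0, 475.0, 183.0]
eef_rot: [3.142, 0.0, 2.842]
wrist_force: [0.8, 0.4, 0.6]
finger_gap: 73.5
finger_force: 0.0
```

>>> {"op": "servo_tool", "data": {
  "motion": [
    {"wx": 0, "wy": 0, "wz": 0, "dx": -0.35, "dy": -0.07, "dz": 0, "fingers": 1},
    {"wx": 0, "wy": 0, "wz": 0, "dx": -0.7, "dy": -0.14, "dz": 0, "fingers": 1},
    {"wx": 0, "wy": 0, "wz": 0, "dx": -1, "dy": -0.21, "dz": 0, "fingers": 1}
  ]
}}

```text
clock: 1.8
eef_pos: [343.0, 425.0, 183.0]
eef_rot: [3.141, 0.0, 2.84]
wrist_force: [-0.3, 0.3, 0.9]
finger_gap: 49.5
finger_force: 0.0
```

>>> {"op": "servo_tool", "data": {
  "motion": [
    {"wx": 0, "wy": 0, "wz": 0, "dx": -0.35, "dy": -0.07, "dz": 0, "fingers": 1},
    {"wx": 0, "wy": 0, "wz": 0, "dx": -0.7, "dy": -0.14, "dz": 0, "fingers": 1},
    {"wx": 0, "wy": 0, "wz": 0, "dx": -1, "dy": -0.22, "dz": 0, "fingers": 1}
  ]
}}

```text
clock: 2.1
eef_pos: [432.0, 374.3, 183.0]
eef_rot: [3.142, 0.0, 2.84]
wrist_force: [0.7, -0.1, -0.9]
finger_gap: 25.6
finger_force: 0.0
```

>>> {"op": "servo_tool", "data": {
  "motion": [
    {"wx": 0, "wy": 0, "wz": -0.03, "dx": -0.35, "dy": -0.07, "dz": 0, "fingers": 1},
    {"wx": 0, "wy": 0, "wz": -0.07, "dx": -0.7, "dy": -0.14, "dz": 0, "fingers": 1},
    {"wx": 0, "wy": 0, "wz": -0.114, "dx": -1, "dy": -0.22, "dz": 0, "fingers": 1},
    {"wx": 0, "wy": 0, "wz": -0.114, "dx": -1, "dy": -0.22, "dz": 0, "fingers": 1},
    {"wx": 0, "wy": 0, "wz": -0.114, "dx": -1, "dy": -0.22, "dz": 0, "fingers": 1}
  ]
}}

```text
clock: 2.6
eef_pos: [519.5, 324.5, 182.6]
eef_rot: [-3.141, -0.001, 3.067]
wrist_force: [-0.8, -0.4, 0.7]
finger_gap: 0.4
finger_force: 0.0
```

>>> {"op": "servo_tool", "data": {
  "motion": [
    {"wx": 0, "wy": 0, "wz": 0, "dx": -0.1, "dy": -0.05, "dz": 0.35, "fingers": 1},
    {"wx": 0, "wy": 0, "wz": 0, "dx": -0.193, "dy": -0.09, "dz": 0.7, "fingers": 1},
    {"wx": 0, "wy": 0, "wz": 0, "dx": -0.193, "dy": -0.09, "dz": 1, "fingers": 1},
    {"wx": 0, "wy": 0, "wz": 0, "dx": -0.193, "dy": -0.09, "dz": 1, "fingers": 1},
    {"wx": 0, "wy": 0, "wz": 0, "dx": -0.193, "dy": -0.09, "dz": 1, "fingers": 1}
  ]
}}

```text
clock: 3.1
eef_pos: [537.7, 315.2, 84.1]
eef_rot: [3.141, 0.0, 3.069]
wrist_force: [-0.2, 0.2, 0.5]
finger_gap: 0.3
finger_force: 0.0
```

```bash
python3 - <<'E'
from cell import *
from h import *
s=camera("scene");w=camera("wrist")
a=cv2.resize(s["image"][250:370,310:430],(400,400),interpolation=cv2.INTER_CUBIC);b=cv2.resize(w["image"],(533,400))[:,66:466]
cv2.imwrite("pics/pre.png",np.hstack([a,b])[:,:,::-1]);print(read_state()["eef_pos"])
E
```

```text
[538.49597446 315.24298452  85.28451176]
```

View pics/pre.png

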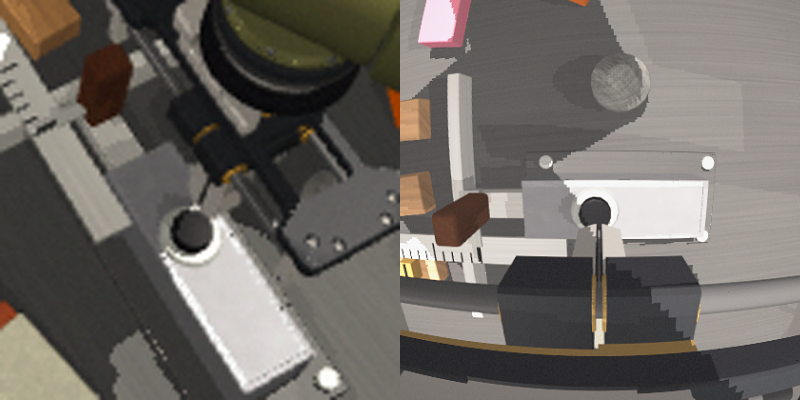

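Fingertips, shut, stand above the black button (about (195,228) left, (597,212) right). Pressing down.

>>> {"op": "servo_tool", "data": {
  "motion": [
    {"wx": 0, "wy": 0, "wz": 0, "dx": 0, "dy": 0, "dz": 0.12, "fingers": 1},
    {"wx": 0, "wy": 0, "wz": 0, "dx": 0, "dy": 0, "dz": 0.2, "fingers": 1},
    {"wx": 0, "wy": 0, "wz": 0, "dx": 0, "dy": 0, "dz": 0.25, "fingers": 1},
    {"wx": 0, "wy": 0, "wz": 0, "dx": 0, "dy": 0, "dz": 0.27, "fingers": 1},
    {"wx": 0, "wy": 0, "wz": 0, "dx": 0, "dy": 0, "dz": 0.29, "fingers": 1},
    {"wx": 0, "wy": 0, "wz": 0, "dx": 0, "dy": 0, "dz": 0.31, "fingers": 1},
    {"wx": 0, "wy": 0, "wz": 0, "dx": 0, "dy": 0, "dz": 0.32, "fingers": 1},
    {"wx": 0, "wy": 0, "wz": 0, "dx": 0, "dy": 0, "dz": 0.325, "fingers": 1},
    {"wx": 0, "wy": 0, "wz": 0, "dx": 0, "dy": 0, "dz": 0.325, "fingers": 1}
  ]
}}

```text
clock: 4.1
eef_pos: [538.1, 314.3, 50.5]
eef_rot: [3.142, 0.0, 3.069]
wrist_force: [-0.2, 0.7, -0.1]
finger_gap: 0.1
finger_force: 0.0
```

>>> {"op": "servo_tool", "data": {
  "motion": [
    {"wx": 0, "wy": 0, "wz": 0, "dx": 0, "dy": 0, "dz": 0.01, "fingers": 1},
    {"wx": 0, "wy": 0, "wz": 0, "dx": 0, "dy": 0, "dz": 0.015, "fingers": 1},
    {"wx": 0, "wy": 0, "wz": 0, "dx": 0, "dy": 0, "dz": 0.015, "fingers": 1},
    {"wx": 0, "wy": 0, "wz": 0, "dx": 0, "dy": 0, "dz": 0.015, "fingers": 1}
  ]
}}

```text
clock: 4.5
eef_pos: [538.1, 314.3, 49.0]
eef_rot: [3.142, 0.0, 3.069]
wrist_force: [-0.4, -0.2, -1.1]
finger_gap: 0.4
finger_force: 0.0
```

>>> {"op": "servo_tool", "data": {
  "motion": [
    {"wx": 0, "wy": 0, "wz": 0, "dx": 0, "dy": 0, "dz": 0.005, "fingers": 1},
    {"wx": 0, "wy": 0, "wz": 0, "dx": 0, "dy": 0, "dz": 0.01, "fingers": 1},
    {"wx": 0, "wy": 0, "wz": 0, "dx": 0, "dy": 0, "dz": 0.01, "fingers": 1}
  ]
}}

```text
clock: 4.8
eef_pos: [538.1, 314.2, 47.8]
eef_rot: [-3.142, -0.0, 3.069]
wrist_force: [-0.1, -0.2, -0.3]
finger_gap: 0.4
finger_force: 0.0
```

```bash
python3 - <<'E'
from cell import *
from h import *
s=camera("scene");w=camera("wrist")
a=cv2.resize(s["image"][280:340,330:390],(400,400),interpolation=cv2.INTER_CUBIC);b=cv2.resize(w["image"][140:280,210:350],(400,400),interpolation=cv2.INTER_CUBIC)
cv2.imwrite("pics/press.png",np.hstack([a,b])[:,:,::-1]);r=read_state();print(r["eef_pos"],r["wrist_force"])
E
```

```text
[538.10552913 314.2432488   47.9188146 ] [-0.60112063 -0.3571278  -0.27157157]
```

View pics/press.png

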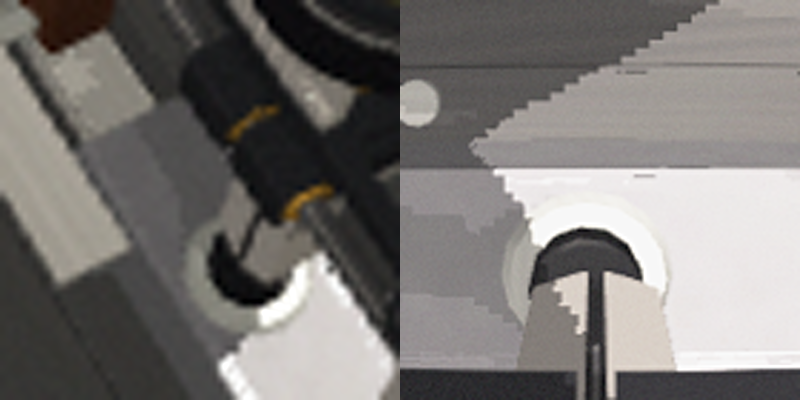

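The tips are centred on the button, but there is no clear resistance yet, so I go on gently until the force shows the stop.

>>> {"op": "servo_tool", "data": {
  "motion": [
    {"wx": 0, "wy": 0, "wz": 0, "dx": 0, "dy": 0, "dz": 0.01, "fingers": 1},
    {"wx": 0, "wy": 0, "wz": 0, "dx": 0, "dy": 0, "dz": 0.01, "fingers": 1}
  ]
}}

```text
clock: 5.1
eef_pos: [538.0, 314.2, 46.8]
eef_rot: [-3.141, -0.0, 3.069]
wrist_force: [0.1, 0.3, 0.1]
finger_gap: 0.1
finger_force: 0.0
```

>>> {"op": "servo_tool", "data": {
  "motion": [
    {"wx": 0, "wy": 0, "wz": 0, "dx": 0, "dy": 0, "dz": 0.01, "fingers": 1},
    {"wx": 0, "wy": 0, "wz": 0, "dx": 0, "dy": 0, "dz": 0.01, "fingers": 1}
  ]
}}

```text
clock: 5.3
eef_pos: [538.1, 314.2, 45.8]
eef_rot: [-3.141, -0.0, 3.069]
wrist_force: [0.3, -0.9, -0.7]
finger_gap: 0.5
finger_force: 0.0
```

```bash
python3 - <<'E'
from cell import *
from h import *
s=camera("scene");w=camera("wrist");r=read_state();print(r["eef_pos"],r["wrist_force"])
X=np.array([[538.1,314.2,58],[538.1,314.2,50],r["eef_pos"]])
print(proj(s,X).round(1))
R=np.array(w["R"]);print("wrist cam pos",(-R.T@w["t"]).round(1),"axis",R[2].round(2))
c=X@R.T+w["t"];th=np.arctan2(np.hypot(c[:,0],c[:,1]),c[:,2]);ph=np.arctan2(c[:,1],c[:,0])
pw=np.c_[w["fx"]*th*np.cos(ph)+w["cx"],w["fx"]*th*np.sin(ph)+w["cy"]];print(pw.round(1))
a=s["image"][295:345,340:390].copy();b=w["image"][140:280,210:350]
a=cv2.resize(a,(600,600),interpolation=cv2.INTER_CUBIC)
for p,col in zip(proj(s,X),[(255,0,0),(0,255,0),(0,0,255)]):cv2.circle(a,tuple(int(v) for v in (p-[340,295]+.5)*12),5,col,2)
cv2.imwrite("pics/press2.png",a[:,:,::-1])
E
```

```text
[538.10809851 314.27212731  45.92515681] [ 0.2941272  -1.09705716 -0.87357919]
[[367.6 318.4]
 [367.  319.9]
 [366.7 320.7]]
wrist cam pos [468.9 320.4 246.9] axis [ 0.23 -0.02 -0.97]
[[276.3 247.5]
 [276.4 243.2]
 [276.5 241.2]]
```

View pics/press2.png

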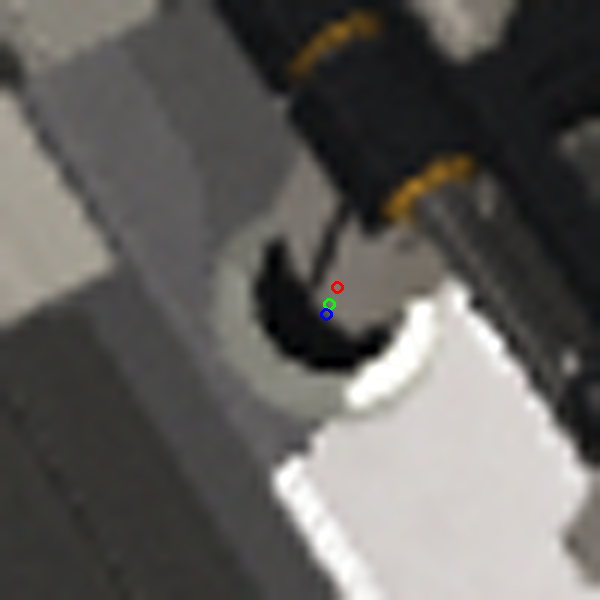

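The tips' near edge appears at crop (315,285), about 20 mm higher than the TCP reading implies. That agrees with the zero force: they have not touched yet. I go on down in small steps, watching the force.

>>> {"op": "servo_tool", "data": {
  "motion": [
    {"wx": 0, "wy": 0, "wz": 0, "dx": 0, "dy": 0, "dz": 0.01, "fingers": 1},
    {"wx": 0, "wy": 0, "wz": 0, "dx": 0, "dy": 0, "dz": 0.02, "fingers": 1},
    {"wx": 0, "wy": 0, "wz": 0, "dx": 0, "dy": 0, "dz": 0.03, "fingers": 1}
  ]
}}

```text
clock: 5.7
eef_pos: [538.1, 314.2, 42.8]
eef_rot: [-3.142, -0.0, 3.069]
wrist_force: [0.4, 0.7, -0.6]
finger_gap: 0.2
finger_force: 0.0
```

>>> {"op": "servo_tool", "data": {
  "motion": [
    {"wx": 0, "wy": 0, "wz": 0, "dx": 0, "dy": 0, "dz": 0.01, "fingers": 1},
    {"wx": 0, "wy": 0, "wz": 0, "dx": 0, "dy": 0, "dz": 0.02, "fingers": 1},
    {"wx": 0, "wy": 0, "wz": 0, "dx": 0, "dy": 0, "dz": 0.03, "fingers": 1}
  ]
}}

```text
clock: 6.0
eef_pos: [538.1, 314.3, 39.9]
eef_rot: [-3.142, -0.0, 3.069]
wrist_force: [0.4, -0.6, 0.3]
finger_gap: 0.3
finger_force: 0.0
```

>>> {"op": "servo_tool", "data": {
  "motion": [
    {"wx": 0, "wy": 0, "wz": 0, "dx": 0, "dy": 0, "dz": 0.01, "fingers": 1},
    {"wx": 0, "wy": 0, "wz": 0, "dx": 0, "dy": 0, "dz": 0.02, "fingers": 1}
  ]
}}

```text
clock: 6.2
eef_pos: [538.1, 314.3, 37.9]
eef_rot: [-3.142, 0.0, 3.069]
wrist_force: [0.5, -0.3, -0.4]
finger_gap: 0.5
finger_force: 0.0
```

>>> {"op": "servo_tool", "data": {
  "motion": [
    {"wx": 0, "wy": 0, "wz": 0, "dx": 0, "dy": 0, "dz": 0.01, "fingers": 1},
    {"wx": 0, "wy": 0, "wz": 0, "dx": 0, "dy": 0, "dz": 0.02, "fingers": 1}
  ]
}}

```text
clock: 6.4
eef_pos: [538.1, 314.3, 35.9]
eef_rot: [3.142, 0.0, 3.069]
wrist_force: [0.7, 0.4, 0.0]
finger_gap: 0.7
finger_force: 0.0
```

```bash
python3 - <<'E'
from cell import *
from h import *
s=camera("scene")
r=read_state();print(r["eef_pos"],r["wrist_force"])
a=cv2.resize(s["image"][295:345,340:390],(600,600),interpolation=cv2.INTER_CUBIC)
cv2.imwrite("pics/press3.png",a[:,:,::-1])
E
```

```text
[538.12127922 314.27000474  35.79580235] [ 0.0089288  -0.91337458 -0.84693559]
```

View pics/press3.png

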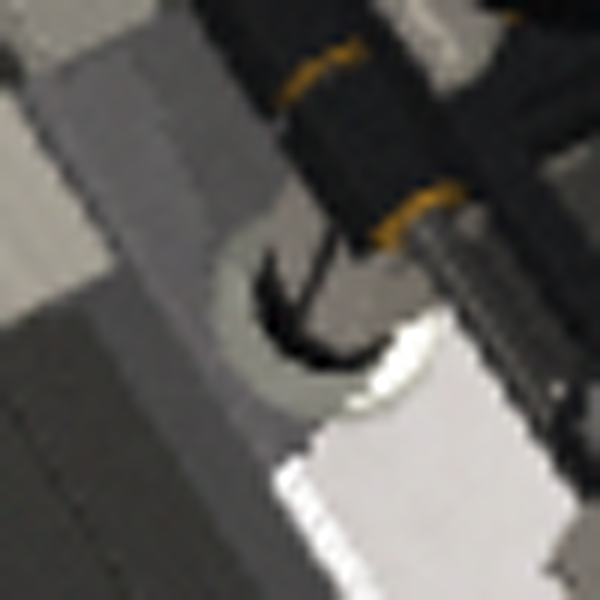

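>>> {"op": "servo_tool", "data": {
  "motion": [
    {"wx": 0, "wy": 0, "wz": 0, "dx": 0, "dy": 0, "dz": 0.01, "fingers": 1},
    {"wx": 0, "wy": 0, "wz": 0, "dx": 0, "dy": 0, "dz": 0.02, "fingers": 1}
  ]
}}

```text
clock: 6.65
eef_pos: [538.2, 314.3, 34.1]
eef_rot: [3.141, 0.0, 3.069]
wrist_force: [0.1, 0.1, 3.3]
finger_gap: 0.6
finger_force: 1.4
```

>>> {"op": "servo_tool", "data": {
  "motion": [
    {"wx": 0, "wy": 0, "wz": 0, "dx": 0, "dy": 0, "dz": 0.01, "fingers": 1},
    {"wx": 0, "wy": 0, "wz": 0, "dx": 0, "dy": 0, "dz": 0.02, "fingers": 1}
  ]
}}

```text
clock: 6.85
eef_pos: [538.2, 314.3, 32.0]
eef_rot: [3.141, 0.0, 3.069]
wrist_force: [-1.7, -0.6, 1.8]
finger_gap: 0.8
finger_force: 1.4
```

Contact at z≈35 (3 N), so the tips sit ~22 mm above the reported TCP. Pressing the remaining travel.

>>> {"op": "servo_tool", "data": {
  "motion": [
    {"wx": 0, "wy": 0, "wz": 0, "dx": 0, "dy": 0, "dz": 0.015, "fingers": 1},
    {"wx": 0, "wy": 0, "wz": 0, "dx": 0, "dy": 0, "dz": 0.03, "fingers": 1},
    {"wx": 0, "wy": 0, "wz": 0, "dx": 0, "dy": 0, "dz": 0.03, "fingers": 1}
  ]
}}

```text
clock: 7.15
eef_pos: [538.1, 314.3, 28.7]
eef_rot: [-3.142, -0.0, 3.069]
wrist_force: [0.1, 0.0, -0.8]
finger_gap: 0.5
finger_force: 0.0
```

>>> {"op": "servo_tool", "data": {
  "motion": [
    {"wx": 0, "wy": 0, "wz": 0, "dx": 0, "dy": 0, "dz": 0.01, "fingers": 1},
    {"wx": 0, "wy": 0, "wz": 0, "dx": 0, "dy": 0, "dz": 0.02, "fingers": 1},
    {"wx": 0, "wy": 0, "wz": 0, "dx": 0, "dy": 0, "dz": 0.02, "fingers": 1}
  ]
}}

```text
clock: 7.45
eef_pos: [538.2, 314.3, 27.6]
eef_rot: [3.141, 0.0, 3.069]
wrist_force: [-1.9, -1.6, 8.5]
finger_gap: 0.4
finger_force: 4.4
```

The resistance snapped through and then hit a hard stop (8.5 N) at z=27.6, so the button is latched down. Next I rise, open and go over the grip.

>>> {"op": "servo_tool", "data": {
  "motion": [
    {"wx": 0, "wy": 0, "wz": 0, "dx": 0, "dy": 0, "dz": -0.1, "fingers": -0.3},
    {"wx": 0, "wy": 0, "wz": 0, "dx": 0, "dy": 0, "dz": -0.4, "fingers": -0.3},
    {"wx": 0, "wy": 0, "wz": 0, "dx": 0, "dy": 0, "dz": -0.7, "fingers": -0.3},
    {"wx": 0, "wy": 0, "wz": 0, "dx": 0, "dy": 0, "dz": -0.7, "fingers": -0.3},
    {"wx": 0, "wy": 0, "wz": 0, "dx": 0, "dy": -0.3, "dz": -0.7, "fingers": -0.3},
    {"wx": 0, "wy": 0, "wz": 0, "dx": 0, "dy": -0.65, "dz": -0.7, "fingers": -0.3},
    {"wx": 0, "wy": 0, "wz": 0, "dx": 0, "dy": -1, "dz": -0.7, "fingers": -0.3},
    {"wx": 0, "wy": 0, "wz": 0, "dx": 0, "dy": -1, "dz": -0.7, "fingers": -0.3}
  ]
}}

```text
clock: 8.25
eef_pos: [530.5, 211.4, 96.6]
eef_rot: [-3.141, -0.001, 3.066]
wrist_force: [0.1, 0.8, 0.4]
finger_gap: 59.8
finger_force: 0.0
```

>>> {"op": "servo_tool", "data": {
  "motion": [
    {"wx": 0, "wy": 0, "wz": 0, "dx": 0, "dy": -0.05, "dz": 0, "fingers": -0.3},
    {"wx": 0, "wy": 0, "wz": 0, "dx": 0, "dy": -0.05, "dz": 0, "fingers": -0.3},
    {"wx": 0, "wy": 0, "wz": 0, "dx": 0, "dy": -0.05, "dz": 0, "fingers": -0.3}
  ]
}}

```text
clock: 8.55
eef_pos: [530.4, 210.2, 96.8]
eef_rot: [3.142, -0.0, 3.07]
wrist_force: [-0.1, 0.0, -0.3]
finger_gap: 60.8
finger_force: 0.0
```

```bash
python3 - <<'E'
from cell import *
from h import *
s=camera("scene");w=camera("wrist")
a=cv2.resize(s["image"][235:345,290:400],(400,400),interpolation=cv2.INTER_CUBIC);b=cv2.resize(w["image"][110:310,180:380],(400,400),interpolation=cv2.INTER_CUBIC)
cv2.imwrite("pics/grip.png",np.hstack([a,b])[:,:,::-1]);r=read_state();print(r["eef_pos"],r["wrist_force"])
E
```

```text
[530.38117045 210.1951368   96.7759967 ] [-0.56070132  1.05269607 -0.04909382]
```

View pics/grip.png

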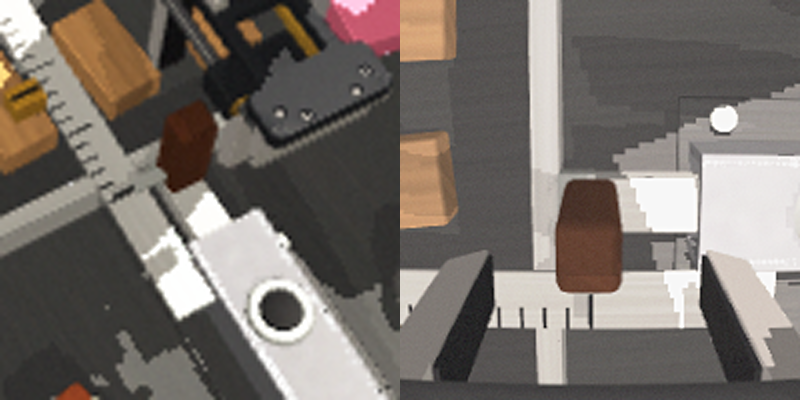

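The button is sunk in its collar (left (285,308)). The grip, at right (590,260), is centred between the open fingers at (480) and (705). Descending and closing.

>>> {"op": "servo_tool", "data": {
  "motion": [
    {"wx": 0, "wy": 0, "wz": 0, "dx": 0, "dy": 0, "dz": 0.15, "fingers": -0.3},
    {"wx": 0, "wy": 0, "wz": 0, "dx": 0, "dy": 0, "dz": 0.3, "fingers": -0.3},
    {"wx": 0, "wy": 0, "wz": 0, "dx": 0, "dy": 0, "dz": 0.45, "fingers": -0.3},
    {"wx": 0, "wy": 0, "wz": 0, "dx": 0, "dy": 0, "dz": 0.6, "fingers": -0.3},
    {"wx": 0, "wy": 0, "wz": 0, "dx": 0, "dy": 0, "dz": 0.6, "fingers": -0.3}
  ]
}}

```text
clock: 9.15
eef_pos: [529.4, 209.3, 34.7]
eef_rot: [-3.14, -0.003, 3.069]
wrist_force: [-0.4, -0.3, -0.4]
finger_gap: 61.2
finger_force: 0.0
```

>>> {"op": "servo_tool", "data": {
  "motion": [
    {"wx": 0, "wy": 0, "wz": 0, "dx": 0, "dy": 0, "dz": 0, "fingers": 1},
    {"wx": 0, "wy": 0, "wz": 0, "dx": 0, "dy": 0, "dz": 0, "fingers": 1},
    {"wx": 0, "wy": 0, "wz": 0, "dx": 0, "dy": 0, "dz": 0, "fingers": 1},
    {"wx": 0, "wy": 0, "wz": 0, "dx": 0, "dy": 0, "dz": 0, "fingers": 1},
    {"wx": 0, "wy": 0, "wz": 0, "dx": 0, "dy": 0, "dz": 0, "fingers": 1},
    {"wx": 0, "wy": 0, "wz": 0, "dx": 0, "dy": 0, "dz": 0, "fingers": 1},
    {"wx": 0, "wy": 0, "wz": 0, "dx": 0, "dy": 0, "dz": 0, "fingers": 1},
    {"wx": 0, "wy": 0, "wz": 0, "dx": 0, "dy": 0, "dz": 0, "fingers": 1}
  ],
  "newtons": 25
}}

```text
clock: 9.95
eef_pos: [530.4, 207.5, 37.3]
eef_rot: [-3.139, -0.001, 3.068]
wrist_force: [-3.5, -15.5, 6.2]
finger_gap: 21.6
finger_force: 25.0
```

>>> {"op": "servo_tool", "data": {
  "motion": [
    {"wx": 0, "wy": 0, "wz": 0, "dx": 0, "dy": -0.04, "dz": 0, "fingers": 1},
    {"wx": 0, "wy": 0, "wz": 0, "dx": 0, "dy": -0.09, "dz": 0, "fingers": 1},
    {"wx": 0, "wy": 0, "wz": 0, "dx": 0, "dy": -0.14, "dz": 0, "fingers": 1},
    {"wx": 0, "wy": 0, "wz": 0, "dx": 0, "dy": -0.19, "dz": 0, "fingers": 1},
    {"wx": 0, "wy": 0, "wz": 0, "dx": 0, "dy": -0.24, "dz": 0, "fingers": 1},
    {"wx": 0, "wy": 0, "wz": 0, "dx": 0, "dy": -0.29, "dz": 0, "fingers": 1},
    {"wx": 0, "wy": 0, "wz": 0, "dx": 0, "dy": -0.33, "dz": 0, "fingers": 1},
    {"wx": 0, "wy": 0, "wz": 0, "dx": 0, "dy": -0.36, "dz": 0, "fingers": 1}
  ]
}}

```text
clock: 10.75
eef_pos: [528.1, 173.3, 37.2]
eef_rot: [3.141, 0.001, 3.069]
wrist_force: [1.0, 4.0, 3.0]
finger_gap: 21.9
finger_force: 25.0
```

>>> {"op": "servo_tool", "data": {
  "motion": [
    {"wx": 0, "wy": 0, "wz": 0, "dx": 0, "dy": -0.03, "dz": 0, "fingers": 1},
    {"wx": 0, "wy": 0, "wz": 0, "dx": 0, "dy": -0.07, "dz": 0, "fingers": 1},
    {"wx": 0, "wy": 0, "wz": 0, "dx": 0, "dy": -0.11, "dz": 0, "fingers": 1},
    {"wx": 0, "wy": 0, "wz": 0, "dx": 0, "dy": -0.15, "dz": 0, "fingers": 1},
    {"wx": 0, "wy": 0, "wz": 0, "dx": 0, "dy": -0.19, "dz": 0, "fingers": 1},
    {"wx": 0, "wy": 0, "wz": 0, "dx": 0, "dy": -0.23, "dz": 0, "fingers": 1},
    {"wx": 0, "wy": 0, "wz": 0, "dx": 0, "dy": -0.27, "dz": 0, "fingers": 1},
    {"wx": 0, "wy": 0, "wz": 0, "dx": 0, "dy": -0.3, "dz": 0, "fingers": 1},
    {"wx": 0, "wy": 0, "wz": 0, "dx": 0, "dy": -0.32, "dz": 0, "fingers": 1},
    {"wx": 0, "wy": 0, "wz": 0, "dx": 0, "dy": -0.32, "dz": 0, "fingers": 1}
  ]
}}

```text
clock: 11.75
eef_pos: [525.8, 141.5, 37.2]
eef_rot: [3.141, 0.001, 3.069]
wrist_force: [2.9, 3.4, 3.2]
finger_gap: 21.9
finger_force: 25.0
```

```bash
python3 - <<'E'
from cell import *
from h import *
s=camera("scene");w=camera("wrist");t=camera("top")
for p,n in((s,"scene"),(w,"wrist"),(t,"top")):
    print(n,[(q,[(np.round(d["location"],1).tolist(),round(d["conf"],2)) for d in spot_in(q,p)[:2]]) for q in("pointer","clip")])
a=cv2.resize(s["image"][210:310,255:355],(400,400),interpolation=cv2.INTER_CUBIC);b=cv2.resize(w["image"][180:320,180:320],(400,400),interpolation=cv2.INTER_CUBIC)
cv2.imwrite("pics/pull.png",np.hstack([a,b])[:,:,::-1]);r=read_state();print(r["eef_pos"],r["wrist_force"])
for n,p in(("s",s),("w",w),("t",t)):cv2.imwrite(f"pics/pull_{n}.png",p["image"][:,:,::-1])
E
```

```text
scene [('pointer', [([324.3, 272.3], 0.81)]), ('clip', [([295.1, 259.5], 0.45)])]
wrist [('pointer', [([283.5, 227.6], 0.82)]), ('clip', [([253.0, 342.4], 0.48)])]
top [('pointer', [([231.6, 179.7], 0.41), ([320.3, 205.1], 0.33)]), ('clip', [([286.9, 114.7], 0.57)])]
[525.79654065 141.72981576  37.16436537] [2.36399846 4.28373736 4.79682264]
```

View pics/pull.png

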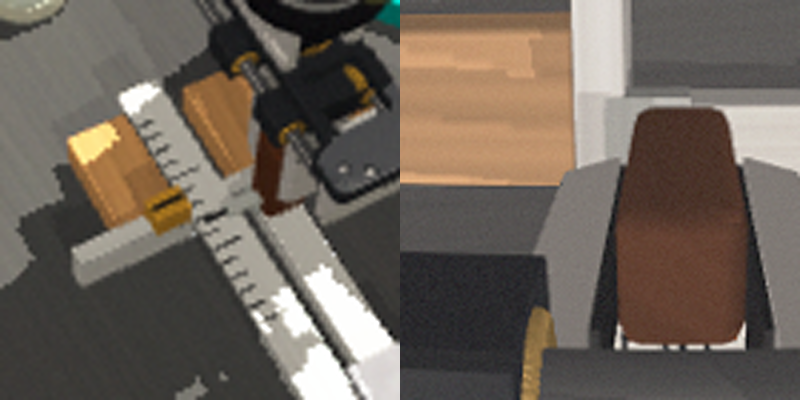

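Left crop: the pointer's dark tip is at (213,215), the clip with its line at (170,208), so it is still short of the mark. The bar is already touching the blanks. I work out the remaining distance numerically (picture budget used).

```bash
python3 - <<'E'
from cell import *
from h import *
s=camera("scene");g=[533.711,254.360,-1.644];o=np.array([.441,.463])
for nm,z,y,zz in(("ptr",(255+213/4,210+215/4),50,44),("clip earlier",(297,261.2),63,52),("clip now",(255+170/4,210+208/4),63,52)):
    r=least_squares(lambda q:proj(s,G(g,[(q[0],q[1],zz)]))[0]+o-np.array(z),[110,y]);print(nm,r.x.round(1))
im=cv2.cvtColor(s["image"],cv2.COLOR_RGB2GRAY)
print(im[254:272,288:318])
E
```

```text
ptr [113.   41.9]
clip earlier [126.5  63.6]
clip now [124.2  63.6]
[[107 106 104 109 105 102 102 105  97 110  98 105 159 159 167 166 167 165
  165 167 167 155  71 118 156 159 162 142 140 135]
 [104 108 108 104 108 103 100 104  96  75 157 160 167 165 164 167 165 165
  164 165 165 167 156 159 159 143 144 141 131 135]
 [104 108 110 104 104 102 101 103  99  68 125 143 166 162 129 134 167 166
  163 166 164 165 166 163 142 143 141 137 125 119]
 [100 107 109 108 105 103 101 103 108 116 117 118 110  97  98 162 166 166
  163 166 164 165 166 164 141 139 139 108 120 118]
 [102 104 108 110 107 104 109 120 116 117 115  72  70 109 160 163 163 166
  166 165 164 164 165 164 136 104 100 121 128 141]
 [103 102 105 108 112 114 116 118 115  68  39  28  63 102 166 167 164 165
  166 166 164 164 164 145 141 126 132 142 139 142]
 [120 101 105 113 113 119 113  69  39  30  60  83 111 117 141  97  98 104
  164 166 165 161 144 142 142 141 142 141 141 140]
 [127 103 102 102 124  68  37  28  64 111 112 114 117 119 132  93 159 158
  162 166 166 161 141 131 141 141 139 140 141 126]
 [114 106 101  92  87  60  66 10
[... 518 characters left out ...]
 92 123 122 102 136 165
  159 158 158 163 165 165 164 165 165 168 161 100]
 [165 162 160 160 162 123  87  87  89 104 122 124 120 126 126  97 121 152
  166 163  98 103 161 165 165 165 166 166 167 156]
 [161 161 163 159 130 125  98 105 122 124 125 126 125 127 125 119  80  97
   96 104 160 159 164 162 164 164 165 165 167 166]
 [162 155 127 130 126 126 123 123 125 126 127 126 125 121  94  65  53  66
  142 159 166 165 164 163 160  94  61 135 165 168]
 [122 131 126 125 125 123 127 126 126 128 123  95  93  66  61  60  49  54
  104 166 167 166 161  94  72  95 158 161 166 166]
 [125 125 125 124 124 127 125 125 123  95  91  64  60  57  59  56  56  49
   63 121 162  97  97  93 155 158 164 164 164 166]]
```

```bash
python3 - <<'E'
from cell import *
from h import *
s=camera("scene");g=[533.711,254.360,-1.644];o=np.array([.04,.06])
for nm,z,zz in(("ptr",(307.2,263.9),44),("ptr outer",(305.5,264.2),44),("ptr inner",(310,262.8),44),("clip",(296.9,260.),52),("clip a",(293.5,261.8),52),("clip b",(299.3,259),52),("long tick?",(300,272),40)):
    r=least_squares(lambda q:proj(s,G(g,[(q[0],q[1],zz)]))[0]+o-np.array(z),[110,50]);print(nm,r.x.round(1))
E
```

```text
ptr [112.4  43.9]
ptr outer [113.5  47.7]
ptr inner [112.   36.9]
clip [128.   62.1]
clip a [127.5  71. ]
clip b [127.8  56.1]
long tick? [103.8  66.9]
```

>>> {"op": "servo_tool", "data": {
  "motion": [
    {"wx": 0, "wy": 0, "wz": 0, "dx": 0, "dy": -0.02, "dz": 0, "fingers": 1},
    {"wx": 0, "wy": 0, "wz": 0, "dx": 0, "dy": -0.04, "dz": 0, "fingers": 1},
    {"wx": 0, "wy": 0, "wz": 0, "dx": 0, "dy": -0.06, "dz": 0, "fingers": 1},
    {"wx": 0, "wy": 0, "wz": 0, "dx": 0, "dy": -0.08, "dz": 0, "fingers": 1},
    {"wx": 0, "wy": 0, "wz": 0, "dx": 0, "dy": -0.1, "dz": 0, "fingers": 1},
    {"wx": 0, "wy": 0, "wz": 0, "dx": 0, "dy": -0.115, "dz": 0, "fingers": 1},
    {"wx": 0, "wy": 0, "wz": 0, "dx": 0, "dy": -0.125, "dz": 0, "fingers": 1},
    {"wx": 0, "wy": 0, "wz": 0, "dx": 0, "dy": -0.135, "dz": 0, "fingers": 1},
    {"wx": 0, "wy": 0, "wz": 0, "dx": 0, "dy": -0.14, "dz": 0, "fingers": 1},
    {"wx": 0, "wy": 0, "wz": 0, "dx": 0, "dy": -0.14, "dz": 0, "fingers": 1}
  ]
}}

```text
clock: 13.3
eef_pos: [524.9, 127.9, 37.2]
eef_rot: [3.141, 0.001, 3.069]
wrist_force: [3.5, 5.2, 4.3]
finger_gap: 21.8
finger_force: 25.0
```

```bash
python3 - <<'E'
from cell import *
from h import *
s=camera("scene");r=read_state();print(r["eef_pos"],r["wrist_force"])
im=cv2.cvtColor(s["image"],cv2.COLOR_RGB2GRAY)
print(im[252:266,288:316])
im0=cv2.cvtColor(cv2.imread("pics/scene0.png"),cv2.COLOR_BGR2GRAY);print("start");print(im0[282:294,316:336])
E
```

```text
[524.84813141 127.9024755   37.18952575] [4.19736469 4.33558747 3.69760348]
[[110 107 102 104 101 102  99  97 159 166 165 167 166 164  98 101 127 164
  166 167 165 142 140 139 136 120 118  37]
 [111 109 104 102 103 104 101  74 126 166 165 161  99 105 160 159 162 166
  164 168 167 150 132 101 102 117 131 134]
 [111 108 105 105 103 102 105 105  99 110  98 105 160 161 169 167 166 165
  163 166 166 142 102 117 132 140 141 143]
 [109 109 108 100  99 102 103 116 116 108 161 159 165 167 163 167 166 165
  164 163 145 142 135 139 141 141 140 142]
 [105 109 110 104 100 119 137 136 139 136 124 144 167 163 130 132 168 164
  144 144 142 142 141 140 141 141 140 126]
 [101 108 112 123 138 136 140 142 129 123 116 118 111  98  97 159 145 146
  142 137 114 141 140 143 139 125 101 112]
 [105 121 138 137 142 141 130 126 116 118 115  71  73 106 138 145 140 140
   83  45  46 131 127 127 112  93  63 115]
 [155 157 142 140 131 119 118 118 114  70  40  29  65 103 161 111  81  43
   32  88 155 135 138 162 157  81  60  89]
 [162 143 141 125 118 118 115  68  38  30  60  83 111 118 140  49  32  87
  156 160 165 
[... 941 characters left out ...]
 122 108
  114  69]
 [152 203 125 201 252 252 251 164 131  81  51 133 135 134 120  82  64 107
  107 131]
 [131 180 252 253 252 252 251  91  56  32  82 135 123 135 156  55  48  83
  110 128]
 [121 132 237 254 253 192 113  41  74  86 154 147 155 161 158  95  45  53
   88 121]
 [117 103 193 254 253 106  84 160 152 150 159 159 160 161 165 154  94  46
   70 122]
 [118  93 112 185 146 123 253 253 252 155 157 160 159 160 164 162 153  47
   51  89]
 [119  90  76 134 253 252 254 254 254 252 156 156 160 160 159 163 158  96
   46  55]
 [ 89  53  48  84 234 254 254 254 254 253 158 158 160 161 160 183 253 252
  108  49]
 [ 59  54  53 106 146 237 254 254 254 254 252 156 157 180 253 253 254 254
  235  47]]
```

```bash
python3 - <<'E'
from cell import *
from h import *
s=camera("scene");g=[533.711,254.360,-1.644];o=np.array([.04,.06])
for nm,z,zz in(("start",(325,287),44),("start2",(323,288),44),("now",(305.5,259.1),44),("now2",(303.6,260),44),("clip",(296.9,260.),52),("clip zlow",(300,258.5),52)):
    r=least_squares(lambda q:proj(s,G(g,[(q[0],q[1],zz)]))[0]+o-np.array(z),[110,50]);print(nm,r.x.round(1))
p=camera("wrist")
for c in(s,p,camera("top")):print([(np.round(d["location"]).tolist(),round(d["conf"],2)) for d in trace("blank0",c)[:8]])
E
```

```text
start [45.3 37.2]
start2 [45.3 42.3]
now [124.9  41.3]
now2 [124.9  46.3]
clip [128.   62.1]
clip zlow [128.2  54.1]
[([398.0, 240.0], 0.95), ([282.0, 249.0], 0.79), ([441.0, 278.0], 0.73), ([304.0, 233.0], 0.72), ([360.0, 208.0], 0.58)]
[([333.0, 10.0], 0.88), ([158.0, 22.0], 0.87), ([483.0, 0.0], 0.79), ([193.0, 112.0], 0.67), ([192.0, 214.0], 0.62), ([520.0, 237.0], 0.32)]
[([255.0, 195.0], 0.9), ([140.0, 316.0], 0.87), ([263.0, 302.0], 0.69), ([262.0, 234.0], 0.48)]
```

>>> {"op": "servo_tool", "data": {
  "motion": [
    {"wx": 0, "wy": 0, "wz": 0, "dx": 0, "dy": -0.008, "dz": 0, "fingers": 1},
    {"wx": 0, "wy": 0, "wz": 0, "dx": 0, "dy": -0.015, "dz": 0, "fingers": 1},
    {"wx": 0, "wy": 0, "wz": 0, "dx": 0, "dy": -0.023, "dz": 0, "fingers": 1},
    {"wx": 0, "wy": 0, "wz": 0, "dx": 0, "dy": -0.03, "dz": 0, "fingers": 1},
    {"wx": 0, "wy": 0, "wz": 0, "dx": 0, "dy": -0.03, "dz": 0, "fingers": 1},
    {"wx": 0, "wy": 0, "wz": 0, "dx": 0, "dy": -0.03, "dz": 0, "fingers": 1}
  ]
}}

```text
clock: 14.25
eef_pos: [524.6, 124.9, 37.2]
eef_rot: [3.141, 0.001, 3.069]
wrist_force: [3.0, 6.2, 2.8]
finger_gap: 21.7
finger_force: 25.0
```

```bash
python3 - <<'E'
from cell import *
from h import *
s=camera("scene");w=camera("wrist");t=camera("top");r=read_state();print(r["eef_pos"],r["qd"].round(3) if hasattr(r["qd"],"round") else r["qd"],r["finger_force"])
g=[533.711,254.360,-1.644]
im=cv2.cvtColor(s["image"],cv2.COLOR_RGB2GRAY);print(im[255:262,298:312])
def back(p,uv,z,fish):
    uv=np.asarray(uv,float);d=(uv-[p["cx"],p["cy"]])/p["fx"]
    if fish:
        th=np.hypot(*d.T);d=d*(np.tan(th)/np.maximum(th,1e-9))[:,None]
    R=np.array(p["R"]);D=np.c_[d,np.ones(len(d))]@R;C=-R.T@p["t"]
    X=C+D*((z-C[2])/D[:,2])[:,None]
    c,sn=np.cos(g[2]),np.sin(g[2]);q=X[:,:2]-g[:2];return np.c_[q@[c,sn],q@[-sn,c]]
for p,n in((w,"wrist"),(t,"top")):
  for d in trace("blank0",p)[:8]:
    m=d["pixels"];c=max(cv2.findContours(m.astype(np.uint8),cv2.RETR_EXTERNAL,cv2.CHAIN_APPROX_NONE)[0],key=len)[:,0]
    c=c[(c[:,0]>1)&(c[:,1]>1)&(c[:,0]<558)&(c[:,1]<418)]
    if len(c)<10: continue
    P=back(p,c,25,n=="wrist").astype(np.float32);print(n,d["location"],round(d["conf"],2),"rgb",p["image"][m].mean(0).round(),cv2.minAreaRect(P),P.min(0),P.max(0))
E
```

```text
[524.6528544  124.91446642  37.20298285] [ 0.001 -0.002  0.    -0.002  0.003 -0.001] 24.99934583902359
[[158 159 166 167 165 166 165 145 146 137 143 142 141 140]
 [126 143 167 163 130 119 146 141 139  83 140 141 140 143]
 [115 117 110  89  88 139 139  83  44  36 112 141 128 134]
 [115  69  71 107 134  82  45  32  87 157 158 137 161 161]
 [ 37  29  65  97 122  30  87 155 160 166 164 162 166 167]
 [ 61  82 110 116 134  82  85 106 165 165 164 165 164 167]
 [111 114 117 121 134  95 159 160 163 165 167 165 167 165]]
wrist [162.7, 19.8] 0.98 rgb [ 96. 212. 207.] ((211.33563232421875, -159.06607055664062), (39.91767883300781, 63.80451965332031), 36.31669616699219) [ 178.93378 -173.2084 ] [ 245.96132 -124.67947]
wrist [191.8, 113.8] 0.72 rgb [200. 154. 114.] ((188.94200134277344, -84.77700805664062), (68.85599517822266, 40.65690612792969), 0.9187289476394653) [ 154.7722   -105.193214] [223.58821 -64.37907]
wrist [338.1, 8.6] 0.64 rgb [200. 119. 135.] ((91.34590911865234, -153.7897491455078), (40.717044830322266, 15.602867126464844), 4.418972492218018) [  71.648994 -163.1366  ] [ 111.59925 -1
[... 671 characters left out ...]
205078), (73.37390899658203, 45.26829528808594), 64.08358764648438) [ -81.06541 -260.07208] [ -17.903315 -183.1348  ]
top [259.0, 261.7] 0.57 rgb [147. 108.  64.] ((200.34335327148438, -83.38195037841797), (40.874839782714844, 38.24099349975586), 4.244167804718018) [ 179.3828  -101.60094] [221.31046 -63.48404]
top [263.2, 301.3] 0.57 rgb [ 11. 197. 170.] ((218.51571655273438, -164.7592315673828), (38.645042419433594, 71.75652313232422), 31.392929077148438) [ 195.92307 -202.66505] [ 250.92877 -128.42273]
top [138.1, 161.6] 0.5 rgb [234. 221. 190.] ((-96.28761291503906, 124.86883544921875), (119.11315155029297, 52.9398193359375), 12.99897575378418) [-156.97963   90.27142] [-34.75901 156.83713]
```

The pointer is at about 127.8 mm in the gauge frame and the clip at 128. The three blanks' far ends line up at about 221–223 mm, square to within about 1° where their full outline shows. Handing in.

```bash
python3 -c "
from cell import *
print(sign_off())"
```

```text
the job is handed in; nothing more can be done
None
```

I handed the job in with the lock button pressed down, the grip held at 25 N and the pointer at the clip's mark to within about 1 mm by my measurement; all three blanks measured square against the cross-bar, and no verdict came back.

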